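Catch the agate stones from the dispenser chute and put them on the scale

TASK

Pick up the steel pan by its wooden handle, hold it in the air under the lip of the stone chute and press its far wall gently against the red spring pad below the lip, far enough and long enough for the yellow gate to rise and all four stones to slide into the pan. Then set the pan with its stones down level on the middle of the scale's plate and let go. No stone may fall on the table or be touched by the gripper, the pad must not be rammed, and the other things stay where they are.

Things in the scene. Friction and masses are not known exactly. Their poses are not given: they have to be found in the camera images.
- dispenser: Stone dispenser, fixed. Origin on the table straight below the middle of the chute's lip; x points level from the lip back under the chute (stones come off towards -x). Blue-walled steel chute, 58 mm wide, 200 mm long, sloping down at 30 degrees to the lip; four stones in file on it. Wooden foot, steel posts and grey spring housing below it, all at x above 50 mm.
- chute_lip (a point): Middle of the chute's lip, 150 mm above the table. A yellow gate, 62 mm wide, 50 mm high, closes it; pressing the red pad lifts the gate 1.35 times the pad's travel. The stones pass after about 20 mm of travel and fall 10 to 80 mm in front of the lip.
- pad_zone (a point): Fixed point 85 mm above the table below the lip, the height of the red pad's middle. Pad: upright plate 60 (y) x 45 mm high, facing -x. At rest its face is anywhere from 20 mm in front of (-x) to 5 mm behind this point (screwed in or out, not reported: feel for it). It is pushed to +x against a spring, 5 N at first, 12.5 N at its end stop after 30 mm, and springs back.
- pan: Open steel pan, 130 (x) x 110 (y) x 50 mm high, wall and floor 4 mm, 220 g. Origin at the centre of its underside, z up. Its dark wooden handle, 16 mm wide and 16 mm high, runs from the -x wall to x = -169 mm at y = 0, from z = 30 to 46 mm.
- pan_handle (a point): A point to grip the pan: middle of its handle, at x = -120, y = 0, z = 38 mm of the pan; same axes as the pan.
- scale: Flat black bench scale, fixed, 200 (x) x 170 (y) mm, its aluminium plate 32 mm above the table. Origin at the centre of its underside.
- scale_plate (a point): Centre of the top face of the scale's square plate (150 x 150 mm).
- stone1: Red-brown faceted stone, 36 mm across, 24 mm high, about 45 g, number 1 up the chute from the gate. Origin at the centre of its underside.
- stone2: Blue faceted stone, 36 mm across, 24 mm high, about 45 g, number 2 up the chute from the gate. Origin at the centre of its underside.
- stone3: Amber faceted stone, 36 mm across, 24 mm high, about 45 g, number 3 up the chute from the gate. Origin at the centre of its underside.
- stone4: Green faceted stone, 36 mm across, 24 mm high, about 45 g, number 4 up the chute from the gate. Origin at the centre of its underside.
- pliers: Bystander, leave alone: red-handled pliers, 160 x 55 x 16 mm, lying on the table in front of the robot. Origin on its underside.
- cutters: Bystander, leave alone: green-handled cutters, 160 x 55 x 16 mm, lying on the table in front of the robot. Origin on its underside.
- tin: Bystander, leave alone: round metal tin, 70 mm across, 75 mm high. Origin on its underside.
- black_bottle: Bystander, leave alone: black bottle, 68 mm across, 200 mm high. Origin on its underside.
- jar: Bystander, leave alone: glass jar with white cap, 80 mm across, 110 mm high. Origin on its underside.
- block: Bystander, leave alone: red and wood stamp block, 90 x 65 x 75 mm. Origin on its underside.
- hammer: Bystander, leave alone: small hammer, 200 mm long, lying at the left side. Origin on its underside.

How it is judged:
By the outcome, as a careful person would: the job done as asked, in the order asked, and still so for the second after the job is handed in, with the robot touching nothing.
It also fails if it takes over 58 s, if anything falls off the work surface, if the arm or the gripper's body presses on something with over 40 N, if the wrist force passes 120 N, or if a joint passes its speed limit or range.

ROBOT

A 6-joint arm with a two-finger parallel gripper is mounted at the origin on the work surface. World frame = base frame: x ahead of the robot, y to its left, z up, the work surface at z = 0. Lengths are in mm, angles in degrees, forces in N, time in s.
With the tool pointing down it reaches from about 350 to 850 mm from the base axis. Payload 8.1 kg.
Tool frame: the origin (TCP) lies midway between the tips of the shut fingers; the grasp point (between the pads) lies grip_depth behind it (grip_depth is the distance from the TCP to the grasp point, in mm); z points along the fingers, y is the line along which they close (so a half turn about z gives the same grasp; the last joint's range is limited). The gripper opens to 85 mm and grips with 20 to 120 N. Pads are 22 mm wide; open, the fingers measure 114 mm over their backs; the gripper's body (76 mm by 85 mm) begins 54 mm behind the grasp point. The pads swing forward as they close: fully open they stand 13 mm farther back than shut.
Start: joints at [63.346, 7.471, 85.268, -0, 87.261, -4.893], TCP at [222.42, 557.256, 231.292] pointing down, gripper open.
Joint ranges: [-169.43, 169.43], [-51.17, 129.36], [1.28, 143.12], [-76.62, 256.62], [0, 156.53], [-152.29, 152.29]. Speed limits (degrees/s): [136.94, 136.94, 159.86, 180, 180, 180].

INTERFACE

Orientations are given as [roll, pitch, yaw] about the fixed x, y, z axes, in that order (R = Rz(yaw) Ry(pitch) Rx(roll)).
In Python, from bench import sense, snapshot, hand_in, grip_depth gives the robot as it stands. The module is installed in compiled form; this text tells all that it offers.
- The arm moves only by the tool apply_moves, never from a script. Its argument "series" is text: rows parted by semicolons, each of 5 numbers parted by spaces: the shift along the tool's x, y, z each as a share of 0.3 m, from -1 to 1, then the turn about the tool's z as a share of 2 rad, from -1 to 1, then the gripper's target within -1 to 1 (shut at 1, half-way at 0, fully open at -1). In form: tx ty tz twist gripper; .... A call has 1 to 5 rows; each row shifts and turns the commanded pose from where the row before left it, along the tool's axes as they then stand; what a row does not reach is not made up. A row lasts 1/12 s, in which the tool goes at most 41.7 mm and 7.16 degrees, less where a joint would pass 70% of its speed; a pose out of reach is approached as far as the arm can. A call with a number of a shift or a turn outside -1 to 1 is refused whole. A call with a gripper value outside its range is refused whole. The fingers move at their own pace and stop on an object; "squeeze" is the grip in N (left out, the last holds). Time passes only in rows, so rows that do not move let the fingers close. It gives the time, the measured TCP pose, the force, the opening and the grip force at its end, in the units of the state.
- sense(): the state, without advancing time (a new reading comes with each control period).
- snapshot(name): name is "side" or "top" or "wrist"; returns a dict with "frame" (400x640x3 uint8, blue, green, red), "depth" (400x640 float32, mm along the optical axis (not along the pixel's ray), 0 where there is no reading), "intrinsics" (3x3 intrinsics, pixels), "extrinsics" (4x4, takes a point from camera to world coordinates); the wrist camera has in their place "tool_from_camera" (4x4, takes a point from camera to tool coordinates, whose origin is the TCP and whose axes are the flange's). Camera axes: x right, y down, z forward; pixel columns grow to the right and rows downward; lengths in mm; the calibration is good to about 2 mm. A picture is of the moment at which its call begins: read the wrist's pose just before it.
- hand_in(): hands the job in; it is judged then, once.
The state is a dict: "time": time; "joint_pos": joint angles; "qd": joint speeds; "joint_efforts": joint torques, N m; "tool_pos": TCP position; "tcp_rot": TCP orientation; "ft_force": force on the tool from outside, world axes, zero at the start; "wrist_torque": the same for the moment, N m; "finger_gap": finger opening in mm; "grip_force": force on a finger pad.
Only numpy, scipy, OpenCV 4.12 (cv2) and the standard library are available. Lean on these libraries where they do the work, as an engineer would, in place of code of your own. Each camera call takes 0.05 s, during which the arm holds its last target. There are 200 camera calls.

## Working session

There is one attempt and no reset: what is moved stays moved. The work goes in short steps, Python scripts to look and compute and a tool call to move; the robot and the scene stay as the last step left them, time stands still between calls to the robot, and variables do not carry over. Pictures are saved under pics/ and viewed, at most 10 in all, crops included, and the job is handed in when it is done.

Besides the shell and the picture viewer there is one more tool, called after "Call:" as a command line: name --argument value ..., lists and objects as JSON in quotes. apply_moves: Moves the arm, as the interface text tells. Its arguments: {"type":"object","properties":{"series":{"type":"string"},"squeeze":{"type":"number"}},"required":["series"]}

```bash
mkdir -p pics
cat > h.py <<'E'
import numpy as np, cv2
from bench import sense, snapshot, hand_in, grip_depth
from scipy.spatial.transform import Rotation as R
def tool(s):
    T=np.eye(4);T[:3,:3]=R.from_euler('xyz',s['tcp_rot'],degrees=True).as_matrix();T[:3,3]=s['tool_pos'];return T
def cloud(d,E=None):
    K=d['intrinsics'];E=d['extrinsics'] if E is None else E
    v,u=np.mgrid[:400,:640];z=d['depth'].astype(float)
    P=np.stack([(u-K[0,2])*z/K[0,0],(v-K[1,2])*z/K[1,1],z],-1)
    W=P@E[:3,:3].T+E[:3,3];W[z==0]=np.nan;return W
E
python3 - <<'E'
from h import *
print(sense(),grip_depth)
for n in('top','side'):
    d=snapshot(n);cv2.imwrite(f'pics/{n}.png',d['frame']);W=cloud(d);np.save(n,W);np.save(n+'f',d['frame'])
    print(d['intrinsics'],d['extrinsics'])
E
```

```text
{'time': 0.0, 'joint_pos': array([ 6.33475788e+01,  7.51519265e+00,  8.53294429e+01, -1.76820013e-04,
        8.72613526e+01, -4.89472410e+00]), 'qd': array([ 0.0110482 , -0.00634884,  0.01451592,  0.04659001,  0.08177346,
        0.11131469]), 'joint_efforts': array([ 1.14999068e-03, -5.69429862e+01, -5.00525057e+01, -3.20188728e-04,
        1.54939236e-02,  1.28139436e-04]), 'tool_pos': array([222.15858754, 556.76468988, 230.24198053]), 'tcp_rot': array([-1.79894383e+02, -8.86749511e-03,  1.58242303e+02]), 'ft_force': array([-0.72395435, -0.50225397, -0.79388324]), 'wrist_torque': array([ 0.02462876, -0.01648332, -0.040361  ]), 'grip_force': 0.0, 'finger_gap': 85.2976403791477} 18.700000000000003
[[407.78227927   0.         325.44086942]
 [  0.         407.78227927 193.4824557 ]
 [  0.           0.           1.        ]] [[ 1.76843088e-02 -9.84719815e-01  1.73245929e-01  3.55169979e+02]
 [-9.99612347e-01 -2.11394268e-02 -1.81185151e-02  4.53180457e+01]
 [ 2.15039805e-02 -1.72858356e-01 -9.84711921e-01  1.39861823e+03]
 [ 0.00000000e+00  0.00000000e+00  0.00000000e+00  1.00000000e+00]]
[[453.29981459   0.         324.18207198]
 [  0.         453.29981459 196.82544176]
 [  0.           0.           1.        ]] [[ 7.56575474e-01 -3.48436623e-01  5.53340286e-01 -3.10004846e+02]
 [-6.53906081e-01 -4.02335980e-01  6.40728177e-01 -9.87071385e+02]
 [-6.24456448e-04 -8.46591802e-01 -5.32242361e-01  9.74729636e+02]
 [ 0.00000000e+00  0.00000000e+00  0.00000000e+00  1.00000000e+00]]
```

View pics/top.png

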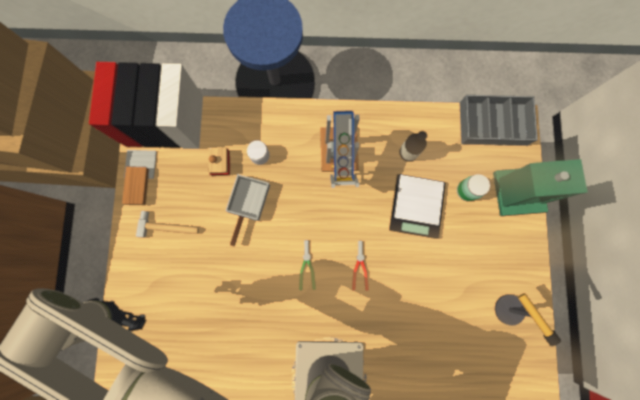

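View pics/side.png

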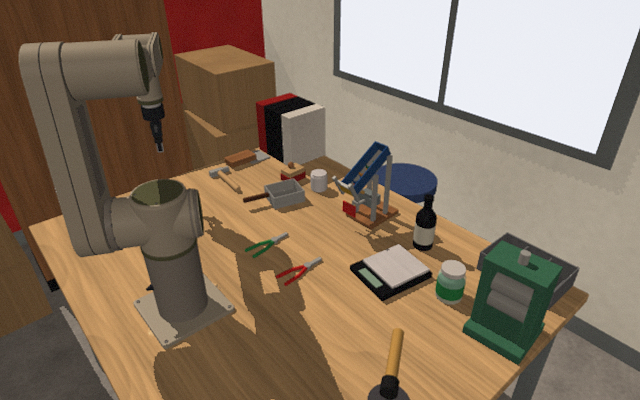

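The top view shows the pan at about (248,198) with its handle running to (235,243), the dispenser lip near (345,183) with the chute going up to (344,112), and the scale plate near (419,200). The side view shows the red pad at (350,208), below the chute lip.

```bash
cat > m.py <<'E'
from h import *
W=np.load('top.npy');f=np.load('topf.npy');hsv=cv2.cvtColor(f,cv2.COLOR_BGR2HSV)
S=np.load('side.npy');fs=np.load('sidef.npy');hs=cv2.cvtColor(fs,cv2.COLOR_BGR2HSV)
def box(sh,u0,u1,v0,v1):
    m=np.zeros(sh,bool);m[v0:v1,u0:u1]=1;return m
def rep(n,W,m):
    P=W[m&np.isfinite(W[...,2])]
    if len(P)<5: print(n,'few',len(P));return None
    c=P.mean(0);r=cv2.minAreaRect(P[:,:2].astype(np.float32))
    print(n,len(P),'med',np.median(P,0).round(1),'z',np.percentile(P[:,2],[5,95]).round(),'rect',np.round(r[0],1),np.round(r[1],1),round(r[2],1));return P
sh=(400,640)
h,s,v=[hsv[...,i].astype(int) for i in range(3)]
rep('handle',W,box(sh,225,250,214,250)&(v<110)&(W[...,2]>20))
rep('panrim',W,box(sh,220,276,170,225)&(W[...,2]>30)&(s<60))
rep('pan all',W,box(sh,220,276,170,225)&(s<60)&(W[...,2]<60))
rep('plate',W,box(sh,385,450,170,240)&(s<60)&(v>140)&(W[...,2]>20))
rep('scale',W,box(sh,385,450,165,240)&(W[...,2]>18)&(W[...,2]<45))
P=rep('blue',W,box(sh,320,370,100,195)&(h>100)&(h<130)&(s>90)&(W[...,2]>130))
rep('yellow',W,box(sh,320,370,165,195)&(h>20)&(h<35)&(s>110)&(W[...,2]>100))
h,s,v=[hs[...,i].astype(int) for i in range(3)]
rep('pad side',S,box(sh,335,365,195,225)&((h<8)|(h>172))&(s>130))
rep('yellow side',S,box(sh,325,370,170,225)&(h>20)&(h<35)&(s>110)&(S[...,2]>100))
rep('plate side',S,box(sh,350,435,240,295)&(s<60)&(v>140)&(S[...,2]>20))
rep('blue side',S,box(sh,335,395,140,200)&(h>100)&(h<130)&(s>90)&(S[...,2]>130))
# chute axis
if P is not None:
    z=P[:,2]; A=np.c_[z,np.ones(len(z))]; print(np.linalg.lstsq(A,P[:,:2],rcond=None)[0])
a=cv2.resize(f[90:260,215:460],None,fx=3,fy=3,interpolation=cv2.INTER_CUBIC);cv2.imwrite('pics/c1.png',a)
E
python3 m.py
```

```text
handle 65 med [467.7 310.1  46.1] z [42. 49.] rect [465.4 310.4] [ 8.4 89.9] 76.2
panrim 239 med [579.6 268.5  47.8] z [32. 54.] rect [576. 282.] [109.1 130.6] 75.1
pan all 1281 med [581.1 286.8   5.4] z [-0. 51.] rect [576. 282.] [109.1 130.6] 75.1
plate 2121 med [ 573.1 -297.8   32.1] z [24. 37.] rect [ 564.5 -298.7] [155.6 189.5] 81.3
scale 2769 med [ 559.5 -295.2   30.8] z [20. 37.] rect [ 562.6 -296.6] [170.8 200.1] 81.0
blue 51 med [786.  -33.4 280.6] z [267. 290.] rect [777.3 -34.5] [69.9 33.1] 52.4
yellow 23 med [617.7 -33.4 170.3] z [164. 180.] rect [617.9 -32. ] [ 6.9 42. ] 8.4
pad side 145 med [628.6 -34.2  87.1] z [ 63. 107.] rect [648.2 -13.2] [100.9  43.1] 47.5
yellow side 15 med [618.7 -16.1 161.1] z [154. 177.] rect [617.3 -22.2] [21.3 45. ] 8.1
plate side 1615 med [ 569.5 -303.1   32.7] z [25. 36.] rect [ 562.3 -297. ] [155.4 188.5] 81.5
blue side 828 med [713.8 -29.6 226. ] z [180. 276.] rect [708.4 -32.3] [196.2  74.3] 4.6
[[   1.31764075    1.36667012]
 [ 411.04445861 -414.71219786]]
```

View pics/c1.png

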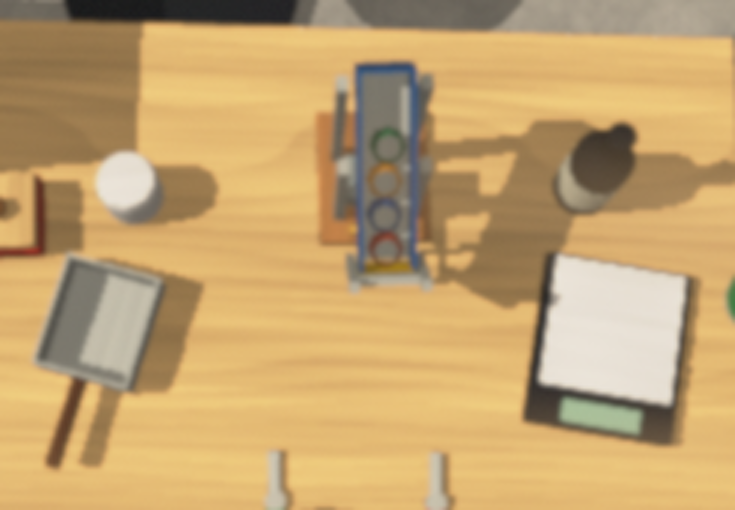

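The crop shows four stones (red-brown, blue, amber, green) in file up the chute at crop x≈386, y 245 to 145. The yellow gate is at y≈268, between two small posts at x≈353 and 428. The scale's display is on the robot's side of the scale. Next I'll refine the chute axis and the plate centre.

```bash
cat > m2.py <<'E'
exec(open('m.py').read().split("sh=(400,640)")[0]); sh=(400,640)
h,s,v=[hsv[...,i].astype(int) for i in range(3)]
m=box(sh,385,450,170,240)&(s<40)&(v>150)&(W[...,2]>20)
rep('plate',W,cv2.morphologyEx(m.astype(np.uint8),cv2.MORPH_OPEN,np.ones((5,5)))>0)
# scale rect by colour: dark + plate
# chute: all points above chute plane region in top
c=box(sh,325,365,100,182)&(W[...,2]>120)
P=W[c]
# chute's floor plane: middle band points per z slice, centre in y
for n,WW,mm in(('top',W,c),('side',S,box(sh,335,395,140,205)&(hs[...,0]>100)&(hs[...,0]<130)&(hs[...,1]>90))):
    Q=WW[mm];Q=Q[np.isfinite(Q[:,2])&(Q[:,1]>-75)&(Q[:,1]<10)]
    for x in range(620,800,30):
        q=Q[abs(Q[:,0]-x)<15]
        if len(q)>8: print(n,x,len(q),'y',np.percentile(q[:,1],[3,50,97]).round(1),'z',np.percentile(q[:,2],[5,50,95]).round())
# image-edge centre of chute per row (blue walls) in top: rays to plane z(x)
K=np.array([[407.782,0,325.441],[0,407.782,193.482],[0,0,1]]);E=np.array([[1.76843088e-02,-9.84719815e-01,1.73245929e-01,355.17],[-9.99612347e-01,-2.11394268e-02,-1.81185151e-02,45.318],[2.15039805e-02,-1.72858356e-01,-9.84711921e-01,1398.618]])
bl=(h>100)&(h<130)&(s>70)
L=[]
for r in range(114,176,4):
    u=np.where(bl[r,325:365])[0]+325
    if len(u)>2:
        uc=(u.min()+u.max())/2; d=E[:,:3]@np.linalg.inv(K)@[uc,r,1]
        # wall top plane: z = 150+20+tan30*(x-x0)
        t=(170-np.tan(np.pi/6)*(618-E[0,3])-0-E[2,3])/(d[2]-np.tan(np.pi/6)*d[0]); p=E[:,3]+t*d
        t=(E[2,3]-172+np.tan(np.pi/6)*(618-E[0,3]))/(np.tan(np.pi/6)*d[0]-d[2]);p=E[:,3]+t*d
        L.append(p);print(r,u.min(),u.max(),p.round(1))
L=np.array(L);print(np.polyfit(L[:,0],L[:,1],1),'deg',np.degrees(np.arctan(np.polyfit(L[:,0],L[:,1],1)[0])))
# guide posts
for u in range(328,364,3): print(u,[W[r,u].round().tolist() for r in (180,184)])
E
python3 m2.py
```

```text
plate 1858 med [ 579.5 -299.7   32.5] z [27. 37.] rect [ 581.4 -300. ] [151.8 149.2] 81.3
top 620 186 y [-70.4 -29.6   6.8] z [151. 174. 199.]
top 650 227 y [-58.4 -31.8   0.5] z [151. 168. 211.]
top 680 226 y [-56.3 -30.3  -0. ] z [169. 186. 231.]
top 710 281 y [-72.7 -35.7   2. ] z [165. 201. 246.]
top 740 223 y [-53.4 -27.9   2.7] z [204. 219. 266.]
top 770 306 y [-70.1 -32.    4.6] z [185. 232. 284.]
side 620 31 y [-62.9 -11.   -5.6] z [180. 191. 201.]
side 650 150 y [-63.  -56.7  -2. ] z [168. 191. 213.]
side 680 143 y [-60.9  -7.7  -0.2] z [182. 209. 230.]
side 710 139 y [-59.  -52.3  -0.1] z [198. 224. 249.]
side 740 145 y [-57.2 -51.    2.6] z [216. 242. 266.]
side 770 147 y [-56.1 -40.1   4.2] z [233. 259. 286.]
114 334 352 [789.5 -22.4 271. ]
[ -0.01417438 -11.19046921] deg -0.8120780314655345
328 [[650.0, 11.0, -3.0], [635.0, 11.0, -2.0]]
331 [[611.0, 7.0, 185.0], [593.0, 7.0, 210.0]]
334 [[613.0, -3.0, 177.0], [592.0, -1.0, 219.0]]
337 [[612.0, -12.0, 181.0], [596.0, -11.0, 197.0]]
340 [[614.0, -21.0, 173.0], [596.0, -20.0, 199.0]]
343 [[613.0, -30.0, 179.0], [596.0, -29.0, 200.0]]
346 [[613.0, -39.0, 180.0], [597.0, -38.0, 197.0]]
349 [[613.0, -48.0, 180.0], [597.0, -47.0, 195.0]]
352 [[613.0, -57.0, 181.0], [597.0, -56.0, 200.0]]
355 [[610.0, -65.0, 196.0], [596.0, -65.0, 204.0]]
358 [[652.0, -94.0, 0.0], [593.0, -72.0, 218.0]]
361 [[652.0, -104.0, 1.0], [638.0, -105.0, -2.0]]m2.py:27: RankWarning: Polyfit may be poorly conditioned
  L=np.array(L);print(np.polyfit(L[:,0],L[:,1],1),'deg',np.degrees(np.arctan(np.polyfit(L[:,0],L[:,1],1)[0])))
m2.py:27: RankWarning: Polyfit may be poorly conditioned
  L=np.array(L);print(np.polyfit(L[:,0],L[:,1],1),'deg',np.degrees(np.arctan(np.polyfit(L[:,0],L[:,1],1)[0])))
```

Call:
apply_moves --series "0 0 0 -0.0625 -1; 0 0 0 0 -1" --squeeze 110

```text
time: 0.27
tool_pos: [222.3, 557.0, 230.7]
tcp_rot: [-179.9, -0.0, 165.8]
ft_force: [0.2, -0.7, -0.1]
finger_gap: 85.4
grip_force: 0.0
```

Call:
apply_moves --series "-0.1077 -0.0663 0 0 -1; -0.1077 -0.0663 0 0 -1; -0.1077 -0.0663 0 0 -1; -0.1077 -0.0663 0 0 -1; -0.1077 -0.0663 0 0 -1"

```text
time: 0.68
tool_pos: [354.4, 418.9, 231.0]
tcp_rot: [-180.0, -0.0, 165.2]
ft_force: [0.4, 0.2, 0.1]
finger_gap: 85.2
grip_force: 0.0
```

Call:
apply_moves --series "-0.1077 -0.0663 0 0 -1; -0.1077 -0.0663 0 0 -1; -0.1077 -0.0663 0 0 -1; -0.1077 -0.0663 0 0 -1; 0 0 0.05 0 -1"

```text
time: 1.1
tool_pos: [464.3, 306.5, 219.2]
tcp_rot: [179.9, 0.3, 164.9]
ft_force: [1.2, 0.3, 0.8]
finger_gap: 85.4
grip_force: 0.0
```

Run:
```python
from h import *
s=sense();d=snapshot('wrist');T=tool(s)@d['tool_from_camera'];W=cloud(d,T);f=d['frame']
print(s['tool_pos'],s['tcp_rot'],s['ft_force']);cv2.imwrite('pics/w1.png',f);np.save('w1',W);np.save('w1f',f)
hsv=cv2.cvtColor(f,cv2.COLOR_BGR2HSV)
m=(hsv[...,2]<110)&(W[...,2]>35)&(W[...,2]<55)&(abs(W[...,0]-460)<80)&(abs(W[...,1]-312)<50)
P=W[m];r=cv2.minAreaRect(P[:,:2].astype(np.float32));print(len(P),P.mean(0),r)
v=np.linalg.svd(P[:,:2]-P[:,:2].mean(0),full_matrices=False)[2][0];print(np.degrees(np.arctan2(v[1],v[0])))
```

```text
[464.28319806 306.49071349 219.2296394 ] [179.89084636   0.34806089 164.89007088] [1.23392079 0.31554562 0.83628189]
1462 [469.24412056 315.26102478  44.51658471] ((470.6678771972656, 327.2626953125), (94.72115325927734, 109.78532409667969), 66.54999542236328)
-8.799945136185967
```

View pics/w1.png

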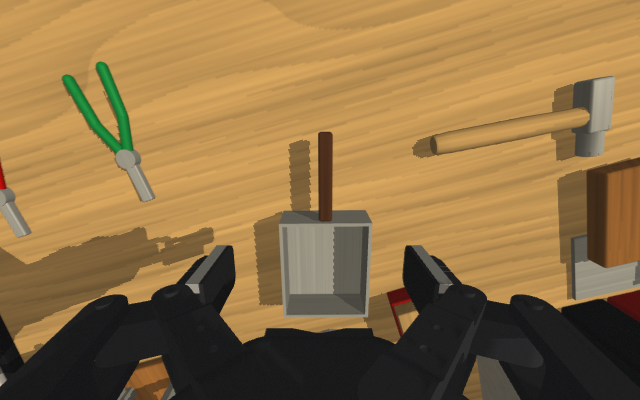

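The wrist view shows the pan straight ahead at (325,265). Its handle runs along the image's vertical axis at u≈326, v 132 to 218, so the tool yaw matches. My mask caught some finger pixels, so I'll re-mask the handle only.

Run:
```python
from h import *
W=np.load('w1.npy');f=np.load('w1f.npy');hsv=cv2.cvtColor(f,cv2.COLOR_BGR2HSV)
m=np.zeros((400,640),bool);m[128:216,312:340]=1
m&=(hsv[...,2]<120)&(W[...,2]>30)&(W[...,2]<60)
P=W[m];P=P[np.isfinite(P[:,2])];r=cv2.minAreaRect(P[:,:2].astype(np.float32));print(len(P),np.median(P,0),r)
v=np.linalg.svd(P[:,:2]-P[:,:2].mean(0),full_matrices=False)[2][0];print(np.degrees(np.arctan2(v[1],v[0])))
m=np.zeros((400,640),bool);m[205:320,275:375]=1
m&=(hsv[...,1]<70)&(W[...,2]>40)&(W[...,2]<58);P=W[m];print(len(P),cv2.minAreaRect(P[:,:2].astype(np.float32)))
```

```text
1139 [454.69743843 316.68380028  45.20207403] ((458.218505859375, 315.6968688964844), (15.041607856750488, 95.9059066772461), 75.54224395751953)
-14.31101298459437
1788 ((573.494384765625, 286.02667236328125), (109.70968627929688, 131.61805725097656), 75.23910522460938)
```

Call:
apply_moves --series "0 0 0.12 0 -1; 0 0 0.12 0 -1; 0 0 0.12 0 -1; 0 0 0 0 -1; 0 0 0 0 -1"

```text
time: 1.57
tool_pos: [456.2, 310.2, 106.2]
tcp_rot: [-179.8, -0.3, 165.3]
ft_force: [-1.0, 0.9, 1.9]
finger_gap: 85.5
grip_force: 0.0
```

Call:
apply_moves --series "-0.0033 0.0173 0.09 0 -1; 0 0 0.1 0 -1; 0 0 0.1 0 -1; 0 0 0 0 -1; 0 0 0 0 -1"

```text
time: 1.98
tool_pos: [460.9, 315.9, 22.5]
tcp_rot: [-180.0, -0.0, 165.4]
ft_force: [-0.0, 0.6, 0.9]
finger_gap: 85.4
grip_force: 0.0
```

Call:
apply_moves --series "0.005 0 0.01 0 0.3; 0 0 0 0 1; 0 0 0 0 1; 0 0 0 0 1; 0 0 0 0 1" --squeeze 110

```text
time: 2.4
tool_pos: [460.2, 316.3, 19.6]
tcp_rot: [179.9, 0.1, 165.4]
ft_force: [-0.4, -0.2, 0.4]
finger_gap: 26.0
grip_force: 0.0
```

Call:
apply_moves --series "0 0 0 0 1; 0 0 0 0 1; 0 0 0 0 1; 0 0 0 0 1; 0 0 0 0 1"

```text
time: 2.82
tool_pos: [459.9, 316.1, 19.1]
tcp_rot: [180.0, 0.0, 165.4]
ft_force: [-2.8, -1.1, 7.3]
finger_gap: 14.4
grip_force: 107.3
```

Call:
apply_moves --series "0 0 -0.04 0 1; 0 0 -0.08 0 1; 0 0 -0.08 0 1; 0 0 -0.02 0 1; 0 0 0 0 1"

```text
time: 3.23
tool_pos: [461.3, 316.9, 87.1]
tcp_rot: [179.8, 0.2, 165.4]
ft_force: [0.6, 0.2, -1.6]
finger_gap: 14.1
grip_force: 107.7
```

Call:
apply_moves --series "0.05 0 0 0 1; 0.1 0 0 0 1; 0.1 0 0 -0.05 1; 0 0 0 -0.0525 1; 0 0 0 -0.0525 1"

```text
time: 3.65
tool_pos: [384.1, 334.3, 82.1]
tcp_rot: [-179.9, -0.2, -176.4]
ft_force: [0.7, -0.3, -0.8]
finger_gap: 14.3
grip_force: 107.7
```

Call:
apply_moves --series "0 0 0 0 1; 0 0 0 0 1; 0 0 0 0 1"

```text
time: 3.9
tool_pos: [386.6, 334.3, 83.4]
tcp_rot: [-180.0, -0.1, -177.1]
ft_force: [0.1, 0.7, -2.4]
finger_gap: 14.0
grip_force: 107.6
```

Call:
apply_moves --series "0 -0.05 0 0 1; 0.006 -0.105 0 0 1; 0.006 -0.105 0 0 1; 0.006 -0.105 0 0 1; 0.006 -0.105 0 0 1"

```text
time: 4.32
tool_pos: [387.3, 192.1, 83.9]
tcp_rot: [-180.0, -0.0, -177.0]
ft_force: [0.6, 0.1, -1.9]
finger_gap: 14.3
grip_force: 107.7
```

Call:
apply_moves --series "0.006 -0.105 0 0 1; 0.006 -0.105 0 0 1; 0.006 -0.105 0 0 1; 0.006 -0.105 0 0 1; 0.006 -0.105 0 0 1"

```text
time: 4.73
tool_pos: [387.0, 34.1, 84.2]
tcp_rot: [-180.0, 0.0, -177.0]
ft_force: [0.5, 0.2, -1.5]
finger_gap: 14.4
grip_force: 107.7
```

Call:
apply_moves --series "0.006 -0.105 0 0 1; 0.006 -0.105 0 0 1; 0.0 -0.063 0 0 1; 0 0 0 0 1; 0 0 0 0 1"

```text
time: 5.15
tool_pos: [388.1, -47.2, 84.2]
tcp_rot: [180.0, -0.0, -177.1]
ft_force: [-0.4, 0.1, -2.1]
finger_gap: 14.3
grip_force: 107.8
```

Run:
```python
from h import *
s=sense();print(s['tool_pos'],s['tcp_rot'],s['joint_pos'])
for n in('side','wrist'):
    d=snapshot(n);np.save(n+'2f',d['frame'])
    E=None if n=='side' else tool(s)@d['tool_from_camera']
    np.save(n+'2',cloud(d,E))
    f=d['frame']
    cv2.imwrite(f'pics/{n}2.png',f if n=='wrist' else cv2.resize(f[100:300,240:460],None,fx=3,fy=3,interpolation=cv2.INTER_CUBIC))
```

```text
[388.08444996 -47.17050135  84.18910307] [ 1.79993501e+02 -1.24959784e-02 -1.77146062e+02] [-1.44579027e+01 -1.98707223e+01  1.26370501e+02  2.59243339e-03
  7.35140847e+01 -1.07312576e+02]
```

View pics/side2.png

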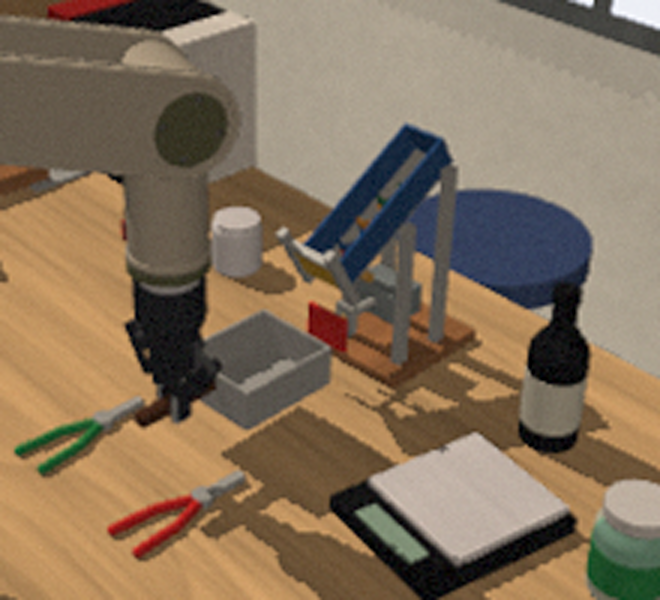

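View pics/wrist2.png

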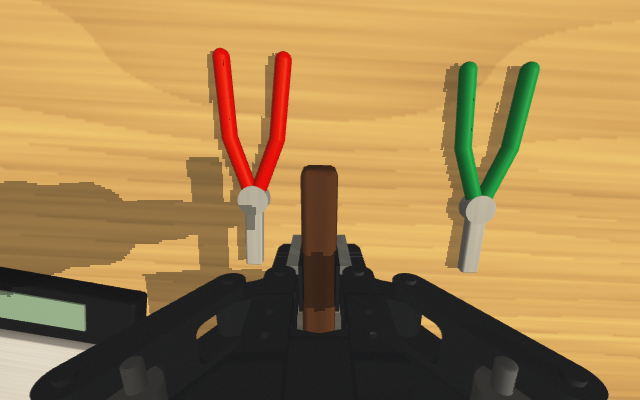

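The side view shows the pan held level in front of the dispenser, with the red pad at crop (327,328) just beyond the far wall at (265,320 to 330,355). In the wrist view the handle is centred between the fingers at u≈320. Now I'll measure the pad and pan positions from the side depth.

Run:
```python
from h import *
S=np.load('side2.npy');f=np.load('side2f.npy');hs=cv2.cvtColor(f,cv2.COLOR_BGR2HSV)
h,s=hs[...,0].astype(int),hs[...,1].astype(int)
m=np.zeros((400,640),np.uint8);m[195:225,338:360]=1
m&=(((h<8)|(h>172))&(s>140)).astype(np.uint8);me=cv2.erode(m,np.ones((3,3)))>0
P=S[me];P=P[np.isfinite(P[:,2])];print('pad',len(P),np.median(P,0),np.percentile(P,[5,95],0).round(1))
P2=P[:,:2];k=np.polyfit(P[:,1],P[:,0],1);print('face x=',k, 'deg',np.degrees(np.arctan(-k[0])))
c=np.zeros((400,640),bool);c[200:245,305:352]=1
q=S[c&(s<70)];q=q[np.isfinite(q[:,2])&(q[:,2]>50)&(q[:,2]<130)]
ex=np.array([np.cos(np.radians(2.9)),np.sin(np.radians(2.9))]);T=np.array([388.1,-47.2])
a=(q[:,:2]-T)@ex;b=(q[:,:2]-T)@[-ex[1],ex[0]]
print('pan along',np.percentile(a,[1,5,50,95,99]).round(1),'across',np.percentile(b,[1,5,95,99]).round(1))
fl=q[(q[:,2]<85)];
for lo in range(50,190,20):
    w=(a>lo)&(a<lo+20);print(lo,w.sum(),np.percentile(q[w,2],[2,50,98]).round(1) if w.sum()>10 else '')
```

```text
pad 89 [628.21650002 -37.365554    87.01532096] [[624.7 -58.   72.7]
 [632.  -11.4 101.5]]
face x= [-1.86995345e-02  6.27370406e+02] deg 1.0712795536070754
pan along [ 52.   54.4 133.3 182.6 184.8] across [-60.2 -58.9  50.1  52.6]
50 206 [ 65.   91.7 115.9]
70 59 [ 68.8  92.7 115.6]
90 109 [ 65.5  93.4 115.2]
110 153 [ 65.2  80.6 115.4]
130 162 [ 64.7  77.2 114.7]
150 149 [ 65.6  80.9 116.1]
170 269 [ 65.8  91.  115.1]
```

Call:
apply_moves --series "-0.05 0.01 0 0 1; -0.06 0 0 0 1; -0.04 0 0 0 1; 0 0 0 0 1; 0 0 0 0 1"

```text
time: 5.67
tool_pos: [432.7, -39.6, 84.0]
tcp_rot: [180.0, -0.1, -176.8]
ft_force: [-0.4, 1.4, -2.1]
finger_gap: 14.2
grip_force: 107.7
```

Call:
apply_moves --series "-0.008 0 0 0 1; -0.008 0 0 0 1; 0 0 0 0 1; 0 0 0 0 1"

```text
time: 6.0
tool_pos: [437.5, -40.3, 84.3]
tcp_rot: [-180.0, 0.0, -176.8]
ft_force: [-0.4, -0.5, -2.5]
finger_gap: 13.8
grip_force: 107.7
```

Call:
apply_moves --series "-0.008 0 0 0 1; -0.008 0 0 0 1; 0 0 0 0 1; 0 0 0 0 1"

```text
time: 6.33
tool_pos: [442.4, -40.2, 84.2]
tcp_rot: [180.0, -0.0, -176.8]
ft_force: [-1.5, 0.0, -1.7]
finger_gap: 14.0
grip_force: 107.8
```

Call:
apply_moves --series "-0.008 0 0 0 1; 0 0 0 0 1; 0 0 0 0 1"

```text
time: 6.58
tool_pos: [443.7, -40.0, 83.6]
tcp_rot: [180.0, -0.2, -176.8]
ft_force: [-6.8, -0.7, -1.3]
finger_gap: 14.2
grip_force: 107.8
```

Call:
apply_moves --series "-0.008 0 0 0 1; 0 0 0 0 1; 0 0 0 0 1"

```text
time: 6.83
tool_pos: [445.9, -39.9, 83.5]
tcp_rot: [180.0, -0.2, -176.8]
ft_force: [-6.1, -0.7, -0.9]
finger_gap: 14.1
grip_force: 107.9
```

Call:
apply_moves --series "-0.008 0 0 0 1; 0 0 0 0 1; 0 0 0 0 1"

```text
time: 7.08
tool_pos: [448.3, -39.7, 83.5]
tcp_rot: [180.0, -0.2, -176.8]
ft_force: [-6.7, -0.8, -0.5]
finger_gap: 13.9
grip_force: 107.9
```

Call:
apply_moves --series "-0.01 0 0 0 1; -0.01 0 0 0 1; -0.01 0 0 0 1; -0.01 0 0 0 1; -0.01 0 0 0 1"

```text
time: 7.5
tool_pos: [462.5, -38.9, 83.1]
tcp_rot: [180.0, -0.3, -176.8]
ft_force: [-10.7, -1.6, -0.2]
finger_gap: 14.0
grip_force: 108.0
```

Call:
apply_moves --series "-0.01 0 0 0 1; -0.006 0 0 0 1; 0 0 0 0 1; 0 0 0 0 1; 0 0 0 0 1"

```text
time: 7.92
tool_pos: [466.2, -38.5, 82.4]
tcp_rot: [180.0, -0.4, -176.8]
ft_force: [-12.8, -1.6, -2.7]
finger_gap: 14.1
grip_force: 108.1
```

Call:
apply_moves --series "0 0 0 0 1; 0 0 0 0 1; 0 0 0 0 1; 0 0 0 0 1; 0 0 0 0 1"

```text
time: 8.33
tool_pos: [466.1, -38.5, 82.2]
tcp_rot: [179.9, -0.4, -176.8]
ft_force: [-11.5, -0.6, -2.6]
finger_gap: 14.0
grip_force: 108.6
```

Call:
apply_moves --series "0 0 0 0 1; 0 0 0 0 1; 0 0 0 0 1; 0 0 0 0 1; 0 0 0 0 1"

```text
time: 8.75
tool_pos: [466.1, -38.5, 82.3]
tcp_rot: [179.9, -0.4, -176.8]
ft_force: [-12.1, -1.2, -2.5]
finger_gap: 13.8
grip_force: 108.6
```

```bash
cat > v.py <<'E'
from h import *
import sys
k=sys.argv[1];a=snapshot('side')['frame'];b=snapshot('top')['frame']
a=cv2.resize(a[130:290,260:420],(500,500),interpolation=cv2.INTER_CUBIC)
x0=int(sys.argv[2]);b=cv2.resize(b[100:260,x0:x0+96],(300,500),interpolation=cv2.INTER_CUBIC)
cv2.imwrite(f'pics/{k}.png',np.hstack([a,b]))
E
python3 v.py s1 300
```

```text
(no output)
```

View pics/s1.png

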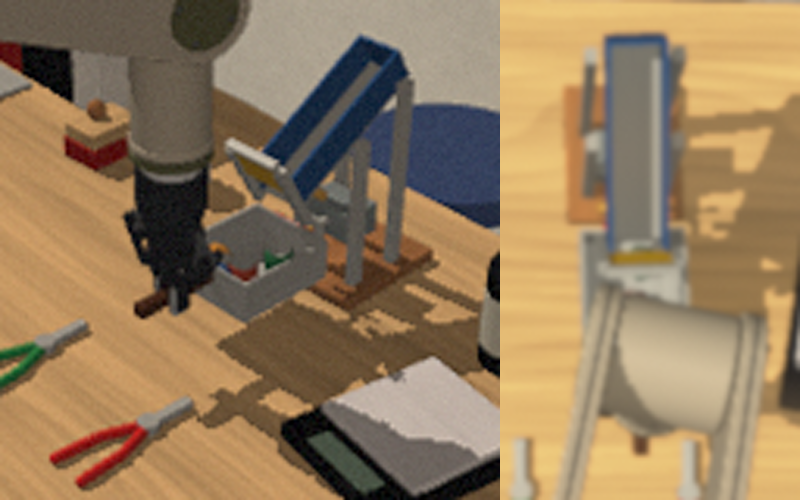

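All four stones have left the chute. I can see amber, red and green in the pan, and nothing on the table. Now I'll back off gently.

Call:
apply_moves --series "0.01 0 0 0 1; 0.015 0 0 0 1; 0.02 0 0 0 1; 0.03 0 0 0 1; 0.03 0 0 0 1"

```text
time: 9.27
tool_pos: [436.6, -40.3, 83.3]
tcp_rot: [180.0, -0.2, -176.8]
ft_force: [0.2, -0.4, -2.7]
finger_gap: 14.2
grip_force: 108.3
```

Call:
apply_moves --series "0.04 0 0 0 1; 0.05 0 0 0 1; 0.04 0 0 0 1; 0.025 0 0 0 1; 0.01 0 0 0 1"

```text
time: 9.68
tool_pos: [387.7, -43.1, 84.0]
tcp_rot: [180.0, -0.0, -176.8]
ft_force: [0.4, -0.5, -2.7]
finger_gap: 14.0
grip_force: 108.4
```

Call:
apply_moves --series "0 -0.01 0 0 1; 0 -0.02 0 0 1; 0 -0.04 0 0 1; 0 -0.06 0 0 1; 0 -0.07 0 0 1"

```text
time: 10.1
tool_pos: [392.7, -103.8, 84.5]
tcp_rot: [-180.0, 0.0, -176.8]
ft_force: [0.3, -1.0, -3.5]
finger_gap: 13.7
grip_force: 108.3
```

```bash
python3 v.py s2 330
```

```text
(no output)
```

View pics/s2.png

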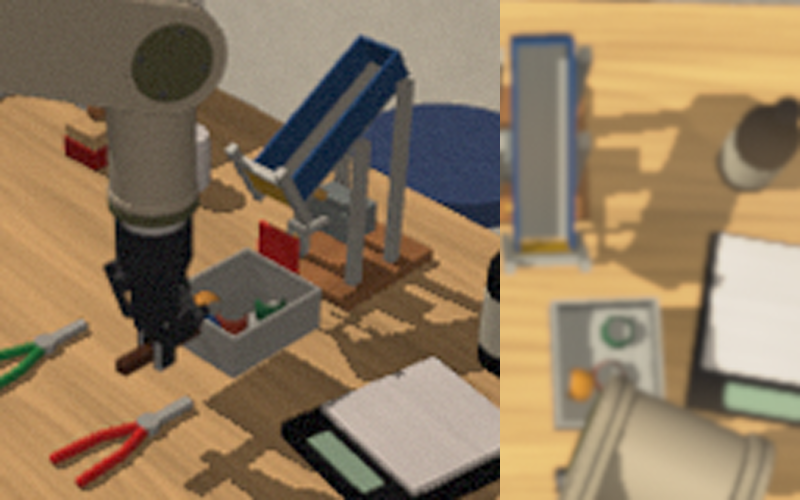

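The pan is clear of the dispenser, with amber, green, red and blue stones inside it. The pad has sprung back and nothing is on the table. Now I'll carry it to the scale.

Call:
apply_moves --series "0 -0.07 0 0 1; 0 -0.07 0 0.02 1; 0 -0.07 0 0.028 1; 0 -0.06 0 0.028 1; 0 -0.05 0 0.02 1"

```text
time: 10.62
tool_pos: [392.9, -200.5, 84.4]
tcp_rot: [-180.0, 0.0, 172.0]
ft_force: [0.5, 0.2, -3.0]
finger_gap: 14.1
grip_force: 108.4
```

Call:
apply_moves --series "0 -0.03 0 0.008 1; 0 -0.015 0 0 1; 0 0 0 0 1; 0 0 0 0 1"

```text
time: 10.95
tool_pos: [390.4, -211.7, 84.1]
tcp_rot: [180.0, -0.0, 171.3]
ft_force: [-0.1, 0.6, -2.7]
finger_gap: 13.6
grip_force: 108.4
```

Call:
apply_moves --series "-0.02 -0.015 0 0 1; -0.04 -0.03 0 0 1; -0.055 -0.04 0 0 1; -0.06 -0.04 0 0 1; -0.05 -0.035 0 0 1"

```text
time: 11.37
tool_pos: [451.5, -270.3, 84.4]
tcp_rot: [-180.0, 0.1, 171.3]
ft_force: [1.1, 0.1, -3.7]
finger_gap: 14.3
grip_force: 108.4
```

Call:
apply_moves --series "-0.033 -0.025 0 0 1; -0.015 -0.01 0 0 1; 0 0 0 0 1; 0 0 0 0 1; 0 0 0 0 1"

```text
time: 11.78
tool_pos: [462.0, -281.6, 83.9]
tcp_rot: [180.0, -0.1, 171.3]
ft_force: [-0.1, -0.2, -2.8]
finger_gap: 14.5
grip_force: 108.4
```

Run:
```python
from h import *
s=sense();print(s['tool_pos'],s['tcp_rot'])
d=snapshot('side');S=cloud(d);f=d['frame'];cv2.imwrite('pics/s3.png',cv2.resize(f[180:330,320:480],(640,600),interpolation=cv2.INTER_CUBIC))
hs=cv2.cvtColor(f,cv2.COLOR_BGR2HSV);m=(S[...,2]>100)&(S[...,2]<122)&(hs[...,1]<70)
T=s['tool_pos'];a=np.radians(s['tcp_rot'][2]+180);ex=np.array([np.cos(a),np.sin(a)])
A=(S[...,:2]-T[:2])@ex;B=(S[...,:2]-T[:2])@[-ex[1],ex[0]]
m&=(A>45)&(A<200)&(abs(B)<70)
print(np.percentile(A[m],[1,50,99]),np.percentile(B[m],[1,99]),np.percentile(S[m][:,2],[50,98]),cv2.minAreaRect(S[m][:,:2].astype(np.float32)))
for l in(50,80,110,140,170):
    w=m&(A>l)&(A<l+20);print(l,w.sum(),np.percentile(S[w][:,2],[50,95]).round(1))
```

```text
[ 461.97456066 -281.60849944   83.94268633] [ 1.79965799e+02 -5.51281227e-02  1.71281814e+02]
[ 52.51485456 131.44280645 185.50327661] [-60.07294319  52.72847551] [108.70975012 116.48790906] ((579.3721923828125, -302.5914001464844), (116.18362426757812, 137.5406494140625), 81.55638122558594)
50 80 [108.2 116.2]
80 38 [110.6 116.6]
110 47 [108.2 115.3]
140 47 [108. 114.]
170 116 [108.8 115. ]
```

View pics/s3.png

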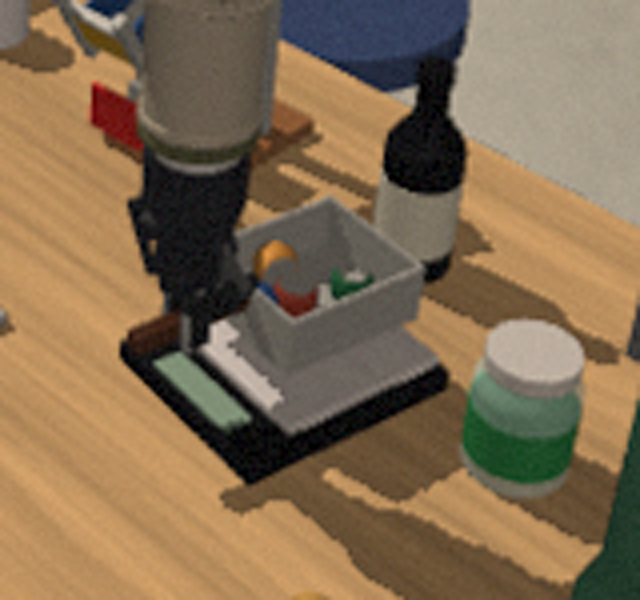

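The pan hovers over the plate, level to within about 1.5 mm, its centre within 3 mm of the plate's. All four colours are inside (amber, blue, red, green). Now lowering it.

Call:
apply_moves --series "-0.004 0.007 0.02 0 1; 0 0 0.03 0 1; 0 0 0.025 0 1; 0 0 0.012 0 1; 0 0 0.004 0 1"

```text
time: 12.25
tool_pos: [462.9, -279.8, 55.2]
tcp_rot: [179.9, -0.1, 171.2]
ft_force: [0.2, 0.0, -4.0]
finger_gap: 14.2
grip_force: 108.4
```

Call:
apply_moves --series "0 0 0.003 0 1; 0 0 0.003 0 1; 0 0 0 0 1; 0 0 0 0 1"

```text
time: 12.58
tool_pos: [464.2, -280.8, 55.5]
tcp_rot: [-180.0, 0.0, 171.2]
ft_force: [-0.3, -0.4, -3.6]
finger_gap: 14.2
grip_force: 108.4
```

Call:
apply_moves --series "0 0 0.004 0 1; 0 0 0.004 0 1; 0 0 0 0 1; 0 0 0 0 1"

```text
time: 12.92
tool_pos: [464.2, -280.7, 53.0]
tcp_rot: [-180.0, 0.0, 171.2]
ft_force: [-0.6, -0.3, -1.5]
finger_gap: 14.3
grip_force: 108.5
```

Call:
apply_moves --series "0 0 0.004 0 1; 0 0 0 0 1; 0 0 0 0 1"

```text
time: 13.17
tool_pos: [464.2, -280.8, 51.8]
tcp_rot: [-180.0, 0.0, 171.2]
ft_force: [-0.9, -0.6, -1.3]
finger_gap: 14.3
grip_force: 108.6
```

Call:
apply_moves --series "0 0 0.004 0 1; 0 0 0 0 1; 0 0 0 0 1"

```text
time: 13.42
tool_pos: [464.3, -280.8, 51.4]
tcp_rot: [-180.0, 0.0, 171.2]
ft_force: [-4.4, 2.5, 5.9]
finger_gap: 14.1
grip_force: 110.0
```

Call:
apply_moves --series "0 0 0.003 0 1; 0 0 0 0 1; 0 0 0 0 1"

```text
time: 13.67
tool_pos: [464.1, -280.9, 51.1]
tcp_rot: [-180.0, 0.0, 171.2]
ft_force: [-8.8, 3.9, 12.8]
finger_gap: 14.2
grip_force: 111.0
```

Call:
apply_moves --series "0 0 -0.003 0 1; 0 0 0 0 1; 0 0 0 0 1" --squeeze 20

```text
time: 13.92
tool_pos: [464.3, -280.9, 51.3]
tcp_rot: [-180.0, 0.0, 171.2]
ft_force: [-3.8, 2.5, 7.3]
finger_gap: 13.8
grip_force: 109.8
```

Call:
apply_moves --series "0 0 0 0 0.5; 0 0 0 0 0; 0 0 0 0 0; 0 0 0 0 0; 0 0 0 0 0"

```text
time: 14.33
tool_pos: [464.0, -280.6, 50.3]
tcp_rot: [180.0, -0.0, 171.2]
ft_force: [0.4, 0.4, 0.5]
finger_gap: 42.4
grip_force: 0.0
```

Call:
apply_moves --series "0 0 0 0 -0.3; 0 0 0 0 -0.3; 0 0 0 0 -0.3; 0 0 0 0 -0.3"

```text
time: 14.67
tool_pos: [464.0, -280.6, 50.4]
tcp_rot: [180.0, 0.0, 171.2]
ft_force: [0.5, 0.2, 0.2]
finger_gap: 55.6
grip_force: 0.0
```

Released. I'll lift straight up, draw back and check.

Call:
apply_moves --series "0 0 -0.04 0 -0.3; 0 0 -0.08 0 -0.3; 0 0 -0.12 0 -0.3; 0 0 -0.12 0 -0.3; 0 0 -0.12 0 -0.3"

```text
time: 15.08
tool_pos: [463.6, -280.4, 196.7]
tcp_rot: [180.0, -0.0, 171.2]
ft_force: [0.5, -1.0, -0.6]
finger_gap: 55.8
grip_force: 0.0
```

Call:
apply_moves --series "0 0.1 -0.08 0 -0.3; 0 0.12 0 0 -0.3; 0 0.12 0 0 -0.3; 0 0.12 0 0 -0.3; 0 0.12 0 0 -0.3"

```text
time: 15.5
tool_pos: [490.6, -107.2, 219.9]
tcp_rot: [-180.0, 0.1, 171.2]
ft_force: [1.0, -0.8, 0.5]
finger_gap: 55.4
grip_force: 0.0
```

Call:
apply_moves --series "0 0.12 0 0 -0.3; 0 0.12 0 0 -0.3; 0 0.1 0 0 -0.3; 0 0 0 0 -0.3; 0 0 0 0 -0.3"

```text
time: 15.92
tool_pos: [506.1, -6.4, 219.3]
tcp_rot: [-180.0, 0.0, 171.4]
ft_force: [-0.2, -0.3, 0.4]
finger_gap: 55.5
grip_force: 0.0
```

Run:
```python
from h import *
d=snapshot('top');W=cloud(d);f=d['frame'];a=cv2.resize(f[140:260,380:500],(480,480),interpolation=cv2.INTER_CUBIC)
e=snapshot('side');S=cloud(e);g=e['frame'];b=cv2.resize(g[160:320,280:480],(320,256))
c=cv2.resize(f,(320,200));cv2.imwrite('pics/end.png',np.hstack([a,np.vstack([b,c,np.zeros((24,320,3),np.uint8)])]))
for n,X,im in(('top',W,f),('side',S,g)):
    hs=cv2.cvtColor(im,cv2.COLOR_BGR2HSV)
    m=(X[...,2]>72)&(X[...,2]<95)&(abs(X[...,0]-581)<90)&(abs(X[...,1]+300)<75)&(hs[...,1]<70)
    print(n,m.sum(),cv2.minAreaRect(X[m][:,:2].astype(np.float32)))
    for l in(-60,-30,0,30,60):
        w=m&(abs(X[...,0]-581-l)<12);print(l,w.sum(),np.percentile(X[w][:,2],[50,95]).round(1) if w.sum()>4 else '')
```

```text
top 251 ((575.917236328125, -299.510009765625), (111.99512481689453, 143.77816772460938), 81.24494171142578)
-60 76 [81.2 85.6]
-30 29 [80.8 87.2]
0 27 [80.9 84.9]
30 28 [80.4 85.4]
60 62 [80.4 86.6]
side 398 ((577.9012451171875, -302.32611083984375), (114.01386260986328, 142.16822814941406), 82.08259582519531)
-60 118 [80.1 85.5]
-30 44 [80.  85.1]
0 47 [79.1 84.8]
30 44 [79.5 85.6]
60 107 [79.8 85.7]
```

View pics/end.png

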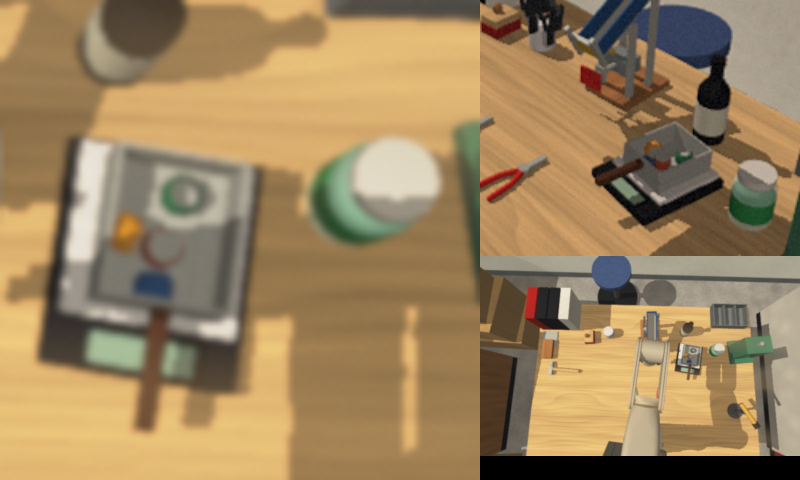

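The pan sits level (rim at 80 to 81 mm all round), within about 5 mm of the plate's centre. All four stones are in it: green, amber, red and blue. The gripper is clear of everything, so I'm handing the job in.

```bash
python3 -c "
from bench import hand_in
print(hand_in())"
```

```text
the job is handed in; nothing more can be done
None
```

The job is handed in at about 16 s of robot time: the pan, with all four stones in it, stands level and released on the scale plate, within about 5 mm of its centre by the cameras; the hand-in returned no verdict.

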